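# Slide the microplate carrier home on a pipetting deck

### The job

Three carriers stand pulled forward on the tracks of the pipetting workstation. With the fingertips, push the carrier that holds the flat 96-well microplate back along its track until you feel it drop into its locating notches, then take the hand away; push gently, without ramming it, do not lift the carrier, and keep off the microplate, which must stay in its nest. Leave the other two carriers, with the half-empty tip box and the tube rack, where they stand, and disturb nothing else on the bench.

Things in the scene. Friction and masses are not known exactly. Their poses are not given: they have to be found in the camera images.
- deck: Fixed pipetting workstation, white base with three parallel tracks. Origin on the bench under the middle track; x along the tracks, from the near loading side to the rear, y to the left. Tracks at y = -104, 0, +104 mm, from x = -172 to a stop bar at +178. Deck floor 34 mm above the bench, rail tops 39.5, guide fins between tracks 52. Base front edge at x = -175 mm, 34 mm high.
- deck_home (a point): Home point of the middle track, on the deck floor, 60 mm to the rear of the deck's origin; those of the outer tracks lie 104 mm to either side of it. A carrier is home when its origin lies at such a point (2 mm play each way), its feet dropped 5.5 mm off the rails into four 14 mm long notches. Pushed past them it would slide on 35 mm to the stop bar. Axes as the deck.
- deck_arm (a point): Underside of the workstation's parked pipetting head, 115 mm above the bench, at the right of the tracks (300 mm to the -y side of the deck's origin). Above it a white arm reaches from here to the rear beam; top 295 mm above the bench. The grey rear beam, 75 mm high, lies along the far side, 200 to 245 mm to the rear of the deck's origin.
- plate_carrier: The loose carrier to push, about 0.5 kg: aluminium board 160 x 96 x 10 mm on four 7 mm slippery feet, between the fins with 1.5 mm side play. Origin at its centre, at the underside of the feet; x along the track to the rear, z up. Starts on the rails of any track, 60 to 110 mm short of home. Sliding takes 1 to 3 N; once it drops the push meets a firm stop. A grey end plate stands at its near end.
- plate_carrier_end (a point): Middle of the flat near end face of the plate carrier, 80 mm before its origin and 29.5 mm above its feet. The grey end plate is 70 mm wide, 12 mm thick and flush with the board's end, so the push face reaches from 22 mm below to 22 mm above this point. Axes as the carrier.
- microplate: Loose white 96-well microplate 128 x 85.5 x 14.4 mm with grey well bottoms, lying in the 5 mm high nest rim of the plate carrier, its centre 10 mm to the rear of the carrier's origin. Origin at the centre of its underside, 17 mm above the carrier's.
- tip_carrier: Same kind of carrier, with the tip box on it; to be left alone. Origin and axes as the plate carrier's. Its own start along the track varies by 50 mm.
- tip_box: Loose grey box of pipette tips 124 x 83 x 49 mm on the tip carrier, part of its rows empty. Origin at the centre of its underside.
- tube_carrier: Same kind of carrier, with the tube rack on it; to be left alone. Origin and axes as the plate carrier's.
- tube_rack: Loose white rack with some blue-capped tubes, 122 x 82 x 46 mm, on the tube carrier. Origin at the centre of its underside.
- wash_bottle: Loose white wash bottle with a bent spout, 72 mm in diameter, 210 mm high, on the bench at the left of the workstation. Origin at the centre of its underside.
- reagent_bottle: Loose glass bottle with a blue cap, 66 mm in diameter, 130 mm high, on the bench at the left. Origin at the centre of its underside.
- timer: Loose white bench timer 60 x 65 x 22 mm lying flat at the left near side. Origin at the centre of its underside.
- plate_stack: Loose stack of three lidded microplates 128 x 86 x 50 mm on the bench at the right. Origin at the centre of its underside.
- conical_rack: Loose yellow open tray 100 x 60 x 45 mm with three blue-capped tubes, 91 mm high in all, at the right. Origin at the centre of its underside.
Mind the look-alikes: they are no part of the job. Leave any orange look-alike of the plate_carrier alone. Leave any blue look-alike of the microplate alone.

How it is judged:
By the outcome, as a careful person would: the job done as asked, in the order asked, and still so for the second after the job is handed in, with the robot touching nothing.
It also fails if it takes over 35 s, if anything falls off the work surface, if the arm or the gripper's body presses on something with over 40 N, if the wrist force passes 120 N, or if a joint passes its speed limit or range.

### The arm

A 6-joint arm with a two-finger parallel gripper is mounted at the origin on the work surface. World frame = base frame: x ahead of the robot, y to its left, z up, the work surface at z = 0. Lengths are in m, angles in rad, forces in N, time in s.
With the tool pointing down it reaches from about 0.275 to 0.875 m from the base axis. Payload 12.5 kg.
Tool frame: the origin (TCP) lies on the centre line of the jaws, within the pads' length; the fingertips stand r.finger_overhang ahead of it and the grasp point (between the pads) lies 3 mm ahead of it (r.finger_overhang is the distance from the TCP to the fingertips, in m); z points along the fingers, y is the line along which they close (so a half turn about z gives the same grasp; the last joint's range is limited). The gripper opens to 85 mm and grips with 20 to 120 N. Pads are 22 mm wide; open, the fingers measure 114 mm over their backs; the gripper's body (76 mm by 85 mm) begins 54 mm behind the grasp point. The pads swing forward as they close: fully open they stand 13 mm farther back than shut.
Start: joints at [1.12, 0.351, 1.652, -0, 1.139, -0.085], TCP at [0.197, 0.514, 0.253] pointing down, gripper open.
Joint ranges: [-2.75, 2.75], [-0.79, 2.1], [0.01, 2.65], [-1.57, 4.71], [0.07, 3.14], [-2.87, 2.87]. Speed limits (rad/s): [2.22, 2.22, 2.79, 3.14, 3.14, 3.14].

### API

Orientations are given as a unit quaternion [x, y, z, w].
In Python, from cell import r, optics gives the robot as it stands. The module is installed in compiled form; this text tells all that it offers. Calls block until the motion is done:
- r.move_to(position, orientation): joint-space move of the TCP to a pose.
- r.move_linear(position, rot=None, vel=0.15): straight line of the TCP; rot=None keeps the orientation; vel is the mean speed in m/s.
- r.set_joints(angles): joint-space move.
- r.set_gripper(opening, squeeze=None): opening from 0.0 (shut) to 1.0 (fully open); squeeze is the grip in N (None keeps the last); returns when the fingers have stopped.
- r.sleep(seconds).
- r.inverse_kinematics(position, orientation): joint angles nearest the present ones, or None.
- optics.get_image(name): name is "side" or "top"; returns a dict with "pixels" (400x640x3 uint8, red, green, blue), "depth" (400x640 float32, m along the optical axis (not along the pixel's ray), 0 where there is no reading), "fx", "fy", "cx", "cy" (pixels), "D" ([k1, k2, p1, p2, k3] as OpenCV has them; the pictures are not rectified), "camera_from_world" (4x4, takes a point from world to camera coordinates). Camera axes: x right, y down, z forward; pixel columns grow to the right and rows downward; lengths in m; the calibration is good to about 2 mm. A picture is of the moment at which its call begins.
A pose or a line that the arm cannot do raises r.PlanningError and nothing moves.
- r.hand_in(): hands the job in; it is judged then, once.
Readings, each from a call of its own:
- r.current_t(): time.
- r.current_q(): joint angles.
- r.current_qvel(): joint speeds.
- r.current_effort(): joint torques, N m.
- r.current_tool_pos(): TCP position.
- r.current_ee_rot(): TCP orientation.
- r.current_contact_force(): force on the tool from outside, world axes, zero at the start.
- r.current_torque(): the same for the moment, N m.
- r.current_opening(): opening from 0.0 (shut) to 1.0 (fully open).
- r.current_finger_force(): force on a finger pad.
Only numpy, scipy, OpenCV 4.12 (cv2) and the standard library are available. Lean on these libraries where they do the work, as an engineer would, in place of code of your own. Each camera call takes 0.05 s, during which the arm holds its last target. There are 200 camera calls.

## Working session

There is one attempt and no reset: what is moved stays moved. The work goes in short steps, each a Python script; the robot and the scene stay as the last script left them, time stands still between calls to the robot, and variables do not carry over. Pictures are saved under pics/ and viewed, at most 10 in all, crops included, and the job is handed in when it is done.

```bash
mkdir -p pics
python3 - <<'E'
from cell import r, optics
import cv2,numpy as np,pickle
for n in("top","side"):
    d=optics.get_image(n); pickle.dump(d,open(n+".pkl","wb"))
    cv2.imwrite(f"pics/{n}0.png",d["pixels"][...,::-1])
    print(n,d["fx"],d["fy"],d["cx"],d["cy"],d["D"]); print(np.round(d["camera_from_world"],3))
print(r.finger_overhang,r.current_t())
E
```

```text
top 364.76010284124186 364.76010284124186 318.04380367432276 199.34187856213572 [-0.03964405  0.          0.          0.          0.        ]
[[ 0.029 -0.999  0.021 -0.026]
 [-0.993 -0.031 -0.113  0.501]
 [ 0.114 -0.017 -0.993  1.269]
 [ 0.     0.     0.     1.   ]]
side 412.33430565686973 412.33430565686973 314.9893137552647 200.390745521705 [-0.00737781  0.          0.          0.          0.        ]
[[ 0.818 -0.575  0.006 -0.426]
 [-0.401 -0.578 -0.71   0.245]
 [ 0.412  0.579 -0.704  1.253]
 [ 0.     0.     0.     1.   ]]
0.022 0.1
```

View pics/top0.png

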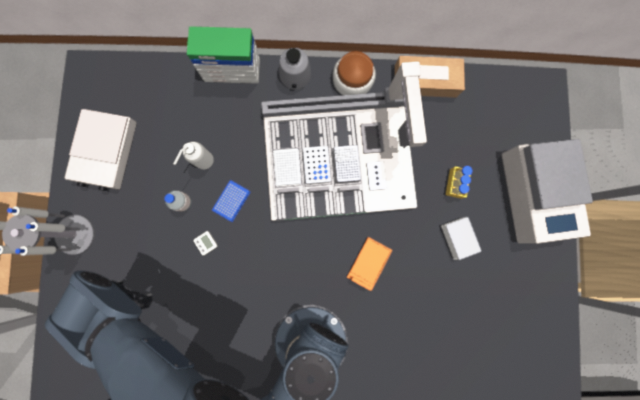

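View pics/side0.png

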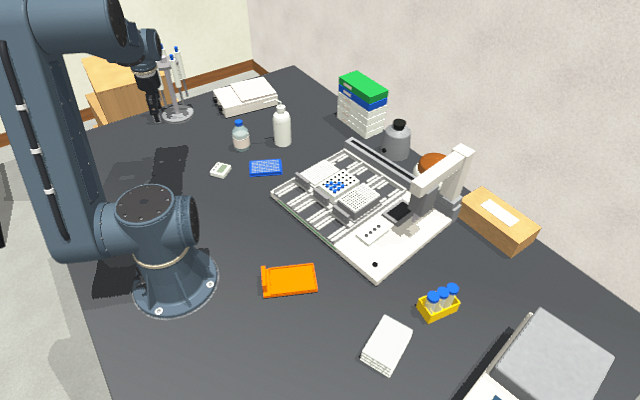

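Both views show three carriers on the deck: left (287,167), middle with blue caps (317,165), and right (347,163) in the top view. The look-alikes are the orange carrier at (370,264) and the blue plate at (231,200), both on the bench. The white stack at (461,238) isn't the target either. Next is a close crop to tell the left and right carriers apart.

```bash
cat > h.py <<'E'
import numpy as np,cv2,pickle
def load(n): return pickle.load(open(n+".pkl","rb"))
def K(d): return np.array([[d["fx"],0,d["cx"]],[0,d["fy"],d["cy"]],[0,0,1.]])
def ray(d,uv,z):
    "pixels -> world points on plane z"
    n=cv2.undistortPoints(np.float64(uv).reshape(-1,1,2),K(d),np.array(d["D"]))[:,0]
    T=d["camera_from_world"];R=T[:3,:3];c=-R.T@T[:3,3]
    v=np.c_[n,np.ones(len(n))]@R
    return c+v*((z-c[2])/v[:,2])[:,None]
def proj(d,P):
    T=d["camera_from_world"]
    return cv2.projectPoints(np.float64(P).reshape(-1,1,3),cv2.Rodrigues(T[:3,:3])[0],T[:3,3],K(d),np.array(d["D"]))[0][:,0]
E
python3 - <<'E'
from h import *
t=load("top")["pixels"][90:225,255:425,::-1]; s=load("side")["pixels"][130:285,260:480,::-1]
a=cv2.resize(t,None,fx=4.7,fy=4.4,interpolation=cv2.INTER_CUBIC)
cv2.imwrite("pics/tc.png",cv2.resize(t,None,fx=4.4,fy=4.4,interpolation=cv2.INTER_CUBIC))
cv2.imwrite("pics/sc.png",cv2.resize(s,None,fx=3.6,fy=3.6,interpolation=cv2.INTER_CUBIC))
E
```

```text
(no output)
```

View pics/tc.png

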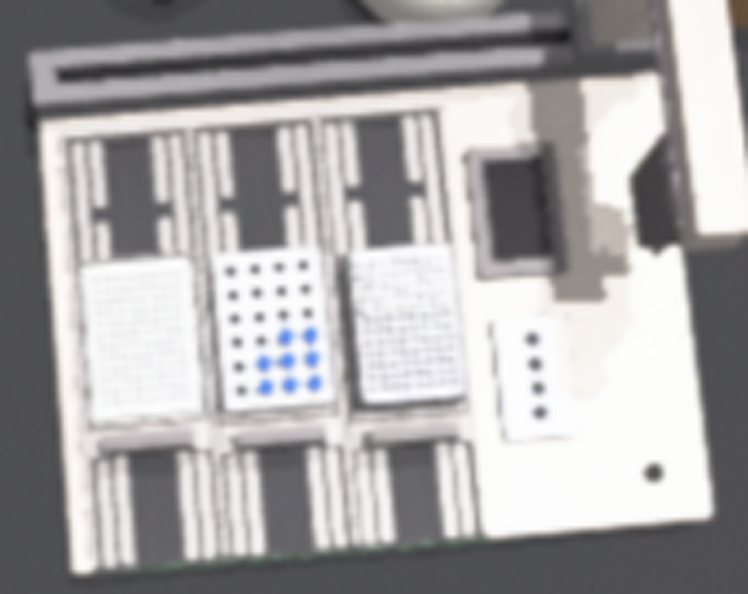

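View pics/sc.png

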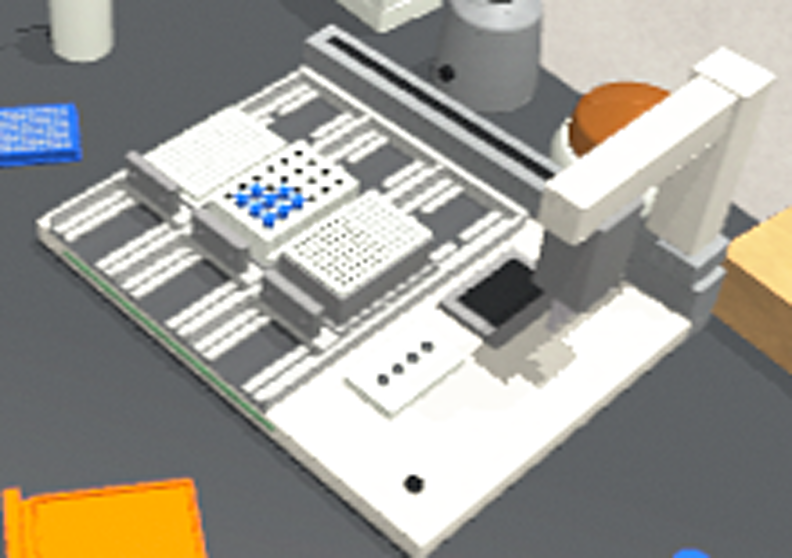

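The flat microplate is on the left track: crop (140,340), top pixel (287,167). The right carrier at (347,163) holds the taller grey tip box, and the middle one holds the tube rack. Next I'll measure the deck axes from the dark channels, the front edge and the end plate.

Run:
```python
from h import *
from scipy import ndimage as ni
d=load("top"); g=cv2.cvtColor(d["pixels"],cv2.COLOR_RGB2GRAY).astype(float)
T=d["camera_from_world"]; print("cam",-T[:3,:3].T@T[:3,3])
# channels: near part rows 198..214 and far rows 122..145 : three dark runs each
def chans(rows,guess):
    out=[[],[],[]]
    for v in rows:
        for k in range(3):
            c=guess[k](v); u0=int(round(c))
            L=u0
            row=g[v]
            th=130
            while row[L]<th: L-=1
            l=L+(row[L]-th)/(row[L]-row[L+1])
            R=u0
            while row[R]<th: R+=1
            rr=R-(row[R]-th)/(row[R]-row[R-1])
            if 8<rr-l<16: out[k].append(((l+rr)/2,v,rr-l))
    return out
def lin(a,b): return lambda v:a[0]+(v-a[1])*(b[0]-a[0])/(b[1]-a[1])
f=lambda c:(255+c[0]/4.4,90+c[1]/4.4)
guess=[lin(f((130,190)),f((168,505))),lin(f((256,190)),f((290,500))),lin(f((383,180)),f((413,490)))]
o=chans(list(range(124,146))+list(range(197,215)),guess)
P=[]
for k in range(3):
    a=np.array(o[k]);W=ray(d,a[:,:2],.034);P.append(W);print(k,len(a),a[:,2].mean(),W[[0,-1],:2])
# joint fit: common direction: y = a + b x ; per channel
A=np.vstack([np.c_[W[:,0],np.eye(3)[[k]*len(W)]] for k,W in enumerate(P)]);y=np.hstack([W[:,1] for W in P])
s,*_=np.linalg.lstsq(A,y,rcond=None);print("slope,offs",s,"rms",np.std(A@s-y),"spacing",np.diff(s[1:])*np.cos(np.arctan(s[0])))
# front edge: white->bench along columns
E=[]
for u in range(275,412):
    v=int(round(np.interp(u,[271,417],[220.5,207.5])))
    col=g[v-5:v+6,u]; i=np.argmin(np.diff(col)); 
    w=-np.diff(col)[max(i-2,0):i+3]; E.append((u,v-5+max(i-2,0)+.5+(w*np.arange(len(w))).sum()/w.sum()))
W=ray(d,E,.034); m=np.array([e[0]>370 for e in E])
for mm in(m,~m): print("front x=a+by",np.polyfit(W[mm,1],W[mm,0],1),np.std(W[mm,0]-np.polyval(np.polyfit(W[mm,1],W[mm,0],1),W[mm,1])))
# depth-based points around left end plate
vv,uu=np.mgrid[180:196,272:306]; z=d["depth"][180:196,272:306]
n=cv2.undistortPoints(np.dstack([uu,vv]).reshape(-1,1,2).astype(float),K(d),np.array(d["D"]))[:,0]
C=np.c_[n,np.ones(len(n))]*z.reshape(-1,1); Wd=(C-T[:3,3])@T[:3,:3]
np.set_printoptions(linewidth=220)
print((Wd[:,2]*1000).round().astype(int).reshape(z.shape)[:,::2]); print((Wd[:,0]*1000).round().astype(int).reshape(z.shape)[:,::4]); print(g[180:196,272:306:2].astype(int)); print(np.round(Wd[:,1].reshape(z.shape)[0,::4],3))
```

```text
cam [0.35390325 0.01102783 1.31825861]
0 39 10.459106169330575 [[0.77222488 0.12205385]
 [0.44600935 0.08348268]]
1 39 10.310640389071722 [[ 0.77583356  0.01739728]
 [ 0.44920218 -0.02203245]]
2 36 10.056804609744335 [[ 0.77958073 -0.08719096]
 [ 0.45944205 -0.12691199]]
slope,offs [ 0.11918488  0.03001206 -0.0750749  -0.18022289] rms 0.0014106146942507107 spacing [-0.10434844 -0.10440904]
front x=a+by [-0.12045348  0.43950908] 0.0002172690643820218
front x=a+by [-0.1144678   0.44131695] 0.0023131471972481906
[[  32   48   57   68   67   68   74   68   70   75   68   74   73   69   58   30   31]
 [  31   55   58   69   69   68   70   66   70   74   67   68   69   69   59   53   34]
 [  32   55   64   64   69   71   73   69   76   72   72   72   68   68   62   55   52]
 [  30   55   57   74   70   67   72   69   75   71   73   71   76   68   62   62   57]
 [  34   52   56   74   66   75   67   66   64   59   58   62   60   59   60   60   50]
 [  30   51   51   60   61   62   59   59   62   52   55   63   57   62   61   64   54]
 [  33   53   54   59   55   61   64   61   62   57   62 
[... 1941 characters left out ...]
196]
 [234 208 184 190 191 193 192 206 224 224 219 210 213 221 242 231 218]
 [237 220 215 215 216 210 205 205 207 204 200 196 195 208 242 234 223]
 [239 229 227 205 198 195 193 192 188 186 187 186 185 200 242 231 223]
 [233 229 220 182 184 184 184 181 175 170 170 166 165 183 240 229 223]
 [230 227 214 162 167 166 163 155 139 130 124 116 119 141 226 217 222]
 [234 226 215 140 126 128 110 100  92  87  89  96 143 129 190 176 222]
 [241 222 204 137 108 142  94  78  77  76  83 105 193 162 210 172 212]
 [245 221 159 154 127 191 111  82  82  84  84 103 200 179 224 189 203]
 [247 221 147 196 146 208 117  84  85  86  86 101 202 197 226 200 195]]
[0.155 0.138 0.123 0.109 0.095 0.081 0.067 0.054 0.041]
```

```bash
cat >> h.py <<'E'
yaw=0.1192; u=np.array([np.cos(yaw),np.sin(yaw),0]); n=np.array([-u[1],u[0],0])
home=np.array([0.6632,0.1088,0])           # left track home (x,y)
def at(s,z): return home+u*s+[0,0,z]       # s along the track relative to home
E
python3 - <<'E'
from h import *
from cell import r
from scipy.spatial.transform import Rotation as Ro
r.set_gripper(0.0)
q0=r.current_q(); zt=np.array([0,0,-1.]); best=None
P=at(-145-11-32,0.2)
for sg in(1,-1):
    y=sg*n; R=np.c_[np.cross(y,zt),y,zt]; q=Ro.from_matrix(R).as_quat(); j=r.inverse_kinematics(P,q)
    if j is None: continue
    c=np.abs(np.array(j)-q0).max(); print(sg,np.round(j,2),c)
    if best is None or c<best[0]: best=(c,q)
r.move_to(P,best[1]); np.save("q.npy",best[1])
r.move_linear(at(-145-11-32,0.084),vel=0.12)
print(r.current_t(),r.current_tool_pos(),at(-188,.084),r.current_contact_force(),r.current_opening())
from cell import optics
for nme in("side","top"):
    d=optics.get_image(nme);pickle.dump(d,open(nme+"1.pkl","wb"))
d=load("side1")["pixels"][110:290,230:460,::-1]; cv2.imwrite("pics/s1.png",cv2.resize(d,None,fx=3.3,fy=3.3,interpolation=cv2.INTER_CUBIC))
E
```

```text
Traceback (most recent call last):
TypeError: 'NoneType' object is not subscriptable
```

Run:
```python
from h import *
from cell import r
from scipy.spatial.transform import Rotation as Ro
print(r.current_ee_rot(),r.current_tool_pos(),r.current_opening(),r.current_t())
R0=Ro.from_quat(r.current_ee_rot()); print(R0.as_matrix().round(3))
for s in(-188,-.188,):
  pass
P=at(-.188,.2)
for a in range(-180,180,30):
    y=np.cos(np.radians(a))*n+np.sin(np.radians(a))*u; zt=np.array([0,0,-1.])
    j=r.inverse_kinematics(P,Ro.from_matrix(np.c_[np.cross(y,zt),y,zt]).as_quat()); print(a,None if j is None else np.round(j,2))
```

```text
[1.81864607e-01 9.83323581e-01 8.60018228e-06 1.60102016e-05] [0.19671126 0.51361125 0.25328494] 0.002075561458088304 0.8667
[[-0.934  0.358  0.   ]
 [ 0.358  0.934  0.   ]
 [-0.     0.    -1.   ]]
-180 [ 0.08  0.3   1.87 -0.    0.97  1.53]
-150 [ 0.08  0.3   1.87 -0.    0.97  2.06]
-120 [ 0.08  0.3   1.87 -0.    0.97  2.58]
-90 None
-60 [ 0.08  0.3   1.87 -0.    0.97 -2.65]
-30 [ 0.08  0.3   1.87 -0.    0.97 -2.13]
0 [ 0.08  0.3   1.87 -0.    0.97 -1.61]
30 [ 0.08  0.3   1.87 -0.    0.97 -1.08]
60 [ 0.08  0.3   1.87 -0.    0.97 -0.56]
90 [ 0.08  0.3   1.87 -0.    0.97 -0.04]
120 [ 0.08  0.3   1.87 -0.    0.97  0.49]
150 [ 0.08  0.3   1.87 -0.    0.97  1.01]
```

The IK failed because I passed millimetres instead of metres. Repeating with metres.

Run:
```python
from h import *
from cell import r,optics
from scipy.spatial.transform import Rotation as Ro
zt=np.array([0,0,-1.]); y=-n; q=Ro.from_matrix(np.c_[np.cross(y,zt),y,zt]).as_quat()
r.move_to(at(-.188-.065,.2),q)   # face lies ~65 mm short of its home place
p=at(-.145-.011-.032,.084)
P=at(-.080-.065-.011-.032,.2); r.move_linear(P,vel=.15)
r.move_linear(P-[0,0,.116],vel=0.12)
print(r.current_t(),r.current_tool_pos(),P,r.current_contact_force(),r.current_opening())
for nme in("side","top"):
    d=optics.get_image(nme);pickle.dump(d,open(nme+"1.pkl","wb"))
d=load("side1")["pixels"][110:290,230:460,::-1]; cv2.imwrite("pics/s1.png",cv2.resize(d,None,fx=3.3,fy=3.3,interpolation=cv2.INTER_CUBIC))
```

```text
4.3417 [0.4768779  0.08648838 0.08460243] [0.47653403 0.08644343 0.2       ] [ 0.77141614 -0.06617856  0.62800505] 0.0004519171628913138
```

View pics/s1.png

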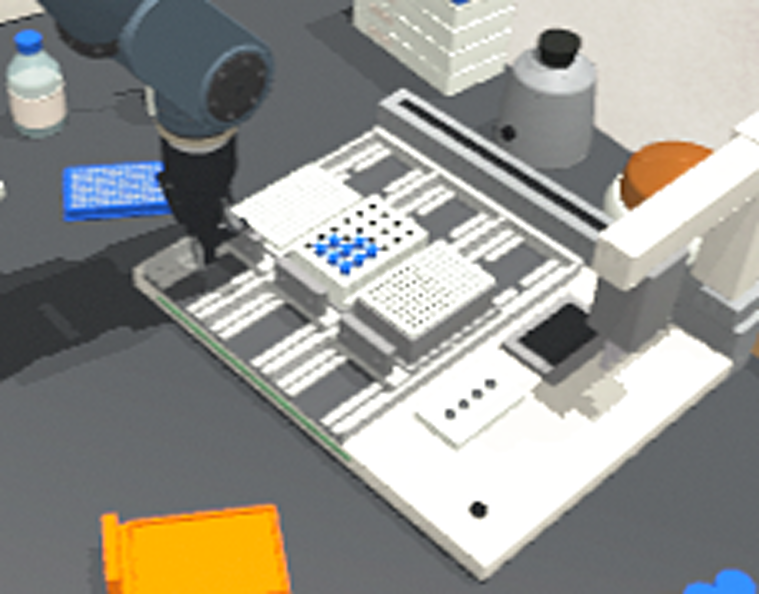

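The fingertips are at crop (208,260), on the left track in front of the grey end plate at about (245,245), and clear of everything. Now I'll push gently in small steps while reading the force.

```bash
cat > push.py <<'E'
import sys
from h import *
from cell import r
def push(s0,s1,step,vel,lim,z=.084):
    "TCP s from s0 to s1 (relative to home); stop when the push force along the track passes lim"
    log=[];s=s0
    while s<s1:
        s+=step; r.move_linear(at(s,z),vel=vel)
        f=r.current_contact_force(); p=r.current_tool_pos()
        log.append((round((p-home)@u*1000,1),round(-f@u,1),round(f[2],1)))
        if -f@u>lim: break
    print(log,"t",round(r.current_t(),2)); return s,-f@u
E
python3 - <<'E'
from push import *
r.move_linear(at(-.166,.084),vel=.08)
print(r.current_t(),r.current_contact_force()@u)
s,f=push(-.166,-.146,.002,.03,4)
E
```

```text
4.8667 -0.12319403941231913
[(np.float64(-164.2), np.float64(-0.8), np.float64(0.5)), (np.float64(-161.9), np.float64(-0.0), np.float64(-0.1)), (np.float64(-159.9), np.float64(0.4), np.float64(-0.0)), (np.float64(-157.9), np.float64(-0.6), np.float64(-0.1)), (np.float64(-155.9), np.float64(-0.3), np.float64(-0.1)), (np.float64(-154.0), np.float64(1.2), np.float64(-0.5)), (np.float64(-151.9), np.float64(0.9), np.float64(-0.2)), (np.float64(-149.8), np.float64(0.8), np.float64(-0.4)), (np.float64(-147.7), np.float64(1.1), np.float64(0.3)), (np.float64(-145.7), np.float64(0.0), np.float64(-0.6))] t 7.37
```

Run:
```python
from push import *
s,f=push(-.146,-.106,.004,.03,6)
```

```text
[(np.float64(-141.5), np.float64(0.4), np.float64(1.1)), (np.float64(-137.6), np.float64(1.1), np.float64(-0.6)), (np.float64(-133.6), np.float64(0.4), np.float64(0.1)), (np.float64(-129.6), np.float64(-0.1), np.float64(-0.6)), (np.float64(-125.6), np.float64(0.3), np.float64(0.3)), (np.float64(-121.6), np.float64(-0.4), np.float64(-0.9)), (np.float64(-117.6), np.float64(-0.1), np.float64(0.2)), (np.float64(-113.6), np.float64(-0.1), np.float64(0.2)), (np.float64(-109.6), np.float64(-0.5), np.float64(0.3)), (np.float64(-105.6), np.float64(-0.0), np.float64(0.2))] t 10.2
```

```bash
cat > look.py <<'E'
import sys
from h import *
from cell import optics
k=sys.argv[1]
for nme in("side","top"): pickle.dump(optics.get_image(nme),open(nme+k+".pkl","wb"))
a=load("side"+k)["pixels"][130:230,260:400,::-1]; b=load("top"+k)["pixels"][100:220,262:402,::-1]
z=lambda i:cv2.resize(i,(400,int(400*i.shape[0]/i.shape[1])),interpolation=cv2.INTER_CUBIC)
a,b=z(a),z(b); h=max(len(a),len(b)); a,b=[cv2.copyMakeBorder(i,0,h-len(i),0,0,cv2.BORDER_CONSTANT) for i in(a,b)]
cv2.imwrite(f"pics/l{k}.png",np.hstack([a,b]))
E
python3 look.py 2
```

```text
(no output)
```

View pics/l2.png

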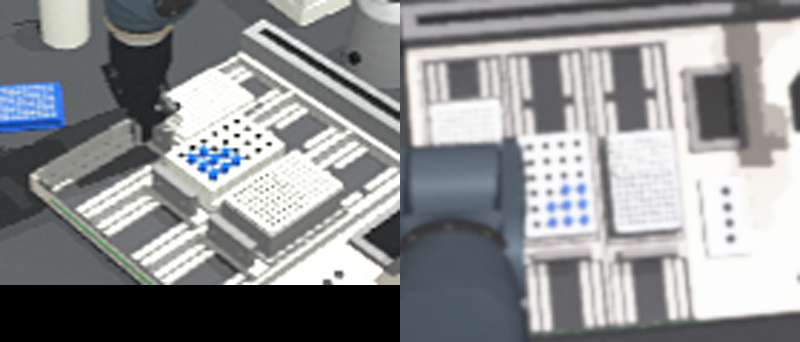

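The carrier is sliding: the plate is now at (465,120) in the right half, ahead of its neighbours, and the others haven't moved. I'll use fine steps from here to feel for the drop.

Run:
```python
from push import *
s,f=push(-.106,-.100,.002,.03,5)
s,f=push(s,-.084,.001,.02,5)
```

```text
[(np.float64(-103.9), np.float64(1.2), np.float64(-0.0)), (np.float64(-101.9), np.float64(0.2), np.float64(0.2)), (np.float64(-99.8), np.float64(0.5), np.float64(-0.4))] t 11.05
[(np.float64(-98.9), np.float64(0.6), np.float64(0.7)), (np.float64(-97.9), np.float64(1.4), np.float64(-0.3)), (np.float64(-96.9), np.float64(2.3), np.float64(-0.2)), (np.float64(-95.9), np.float64(1.5), np.float64(0.2)), (np.float64(-94.9), np.float64(1.9), np.float64(-0.6)), (np.float64(-93.9), np.float64(0.7), np.float64(-0.5)), (np.float64(-92.9), np.float64(1.1), np.float64(-2.0)), (np.float64(-91.9), np.float64(0.8), np.float64(-0.8)), (np.float64(-90.7), np.float64(0.5), np.float64(-0.7)), (np.float64(-89.9), np.float64(2.0), np.float64(1.2)), (np.float64(-88.9), np.float64(2.5), np.float64(1.8)), (np.float64(-87.9), np.float64(3.1), np.float64(1.8)), (np.float64(-87.3), np.float64(4.7), np.float64(3.9)), (np.float64(-87.3), np.float64(10.9), np.float64(9.1))] t 14.55
```

The push meets a firm stop at s = -87 mm with 11 N, close to the expected home. I'll back off, raise the hand and check.

```bash
python3 - <<'E'
from push import *
r.move_linear(at(-.140,.084),vel=.08)
r.move_linear(at(-.140,.20),vel=.2)
r.move_linear(at(-.300,.25),vel=.25)
r.move_to([.30,.30,.27],r.current_ee_rot())
print(r.current_t(),r.current_contact_force())
E
python3 look.py 3
python3 - <<'E'
from h import *
d=load("top3");T=d["camera_from_world"]
vv,uu=np.mgrid[0:400,0:640]
m=cv2.undistortPoints(np.dstack([uu,vv]).reshape(-1,1,2).astype(float),K(d),np.array(d["D"]))[:,0]
W=(np.c_[m,np.ones(len(m))]*d["depth"].reshape(-1,1)-T[:3,3])@T[:3,:3]
# left-track frame relative to home
a=np.c_[(W-home)@u,(W-home)@n,W[:,2]]*1000
def med(s,w,tag):
    k=(abs(a[:,0]-s[0])<s[1])&(abs(a[:,1]-w)<25)&(a[:,2]>20)&(a[:,2]<150);print(tag,k.sum(),np.median(a[k,2]),a[k,2].mean())
for s in(-40,-20,0,20,40,60): med((s,10),0,f"plate {s}")
E
```

```text
17.8667 [-0.60659471 -0.48680971 -0.50854847]
plate -40 90 63.92982765347371 63.31749444764788
plate -20 81 64.42039632182475 64.41964964705952
plate 0 79 65.13687277881579 64.92498060988017
plate 20 79 64.64524724747722 64.56772113952896
plate 40 78 64.74561010467278 64.74023763566846
plate 60 80 64.53686354021369 64.56483147114758
```

View pics/l3.png

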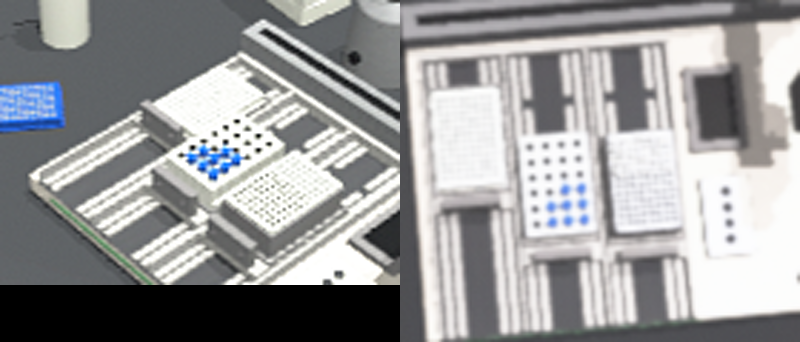

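The picture shows the microplate carrier at (465,140), set back from its neighbours, with the plate square in its nest and the other carriers unmoved. The plate top is level at 64.7 mm, where 65.4 would be dropped and 70.9 on the rails, so it is in the notches. Handing in.

```bash
python3 -c "
from cell import r
print(r.hand_in(), r.current_t())"
```

```text
the job is handed in; nothing more can be done
the job is handed in; nothing more can be done
```

I pushed the microplate carrier on the left track back until it dropped level into its notches (firm stop at about 11 N), took the hand clear, and handed the job in after about 18 s, with the plate still in its nest and the other two carriers unmoved.

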